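Stroke the snap plugs home along their curved row

TASK

Seat the five orange snap plugs of the grey cover plate in one gentle stroke: start at the plug beside the green dot and follow the curved row with the closed fingertips, so that each plug in turn goes fully down, to the far end. Between plugs stay close over the row instead of lifting away or cutting across. Do not lift or shift the plate or disturb the loose things on and beside it, and move clear when finished.

Things in the scene. Friction and masses are not known exactly. Their poses are not given: they have to be found in the camera images.
- board: Fixed wooden work board on four short legs, 360 x 595 mm, top face 76 mm above the bench; everything here lies on it. Origin at the height of the bench, under its centre. To its right stands a big yellow bin, 235 mm high, and the robot starts on that bin's near side.
- cover: Loose grey steel cover plate, 150 x 250 x 15 mm (x, y, z), about 2 kg, lying flat on the board; origin at the centre of its underside, z up, y along its length. The curved row of plugs runs along its length, plug1 at its -y end (with the green dot) and plug5 at its +y end; the row is an arc of radius 160 mm that bulges to the plate's +x side.
- green_dot (a point): Centre of the flat green dot, 16 mm across, on the plate's top face (15 mm above the board, 91 mm above the bench), at the end of the row where the stroke starts, 30 mm before plug1.
- row_centre (a point): Centre of the 160 mm arc on which the plugs lie, at the height of the plate's top face (15 mm above the board, 91 mm above the bench); it lies off the plate, 35 mm beyond its -x edge.
- plug1_top (a point): Highest point of plug 1 of 5 (1 is beside the green dot; neighbours are 45 mm apart): a smooth low orange dome 32 mm across, standing 4 to 5 mm above the plate's top face at the start and 1 mm when seated. The point moves with the plug.
- plug2_top (a point): Highest point of plug 2 of 5 (1 is beside the green dot; neighbours are 45 mm apart): a smooth low orange dome 32 mm across, standing 4 to 5 mm above the plate's top face at the start and 1 mm when seated. The point moves with the plug.
- plug3_top (a point): Highest point of plug 3 of 5 (1 is beside the green dot; neighbours are 45 mm apart): a smooth low orange dome 32 mm across, standing 4 to 5 mm above the plate's top face at the start and 1 mm when seated. The point moves with the plug.
- plug4_top (a point): Highest point of plug 4 of 5 (1 is beside the green dot; neighbours are 45 mm apart): a smooth low orange dome 32 mm across, standing 4 to 5 mm above the plate's top face at the start and 1 mm when seated. The point moves with the plug.
- plug5_top (a point): Highest point of plug 5 of 5 (1 is beside the green dot; neighbours are 45 mm apart): a smooth low orange dome 32 mm across, standing 4 to 5 mm above the plate's top face at the start and 1 mm when seated. The point moves with the plug.
- plug1 (a joint): How far plug 1 is pressed in, m: 0 = standing 5 mm proud, 0.004 = fully down at a hard stop. It needs about 1.5 N downward, has no spring and stays where it is left; a fingertip sliding level over it 1 mm above the plate also rides it down.
- plug2 (a joint): How far plug 2 is pressed in, m: 0 = standing 5 mm proud, 0.004 = fully down at a hard stop. It needs about 1.5 N downward, has no spring and stays where it is left; a fingertip sliding level over it 1 mm above the plate also rides it down.
- plug3 (a joint): How far plug 3 is pressed in, m: 0 = standing 5 mm proud, 0.004 = fully down at a hard stop. It needs about 1.5 N downward, has no spring and stays where it is left; a fingertip sliding level over it 1 mm above the plate also rides it down.
- plug4 (a joint): How far plug 4 is pressed in, m: 0 = standing 5 mm proud, 0.004 = fully down at a hard stop. It needs about 1.5 N downward, has no spring and stays where it is left; a fingertip sliding level over it 1 mm above the plate also rides it down.
- plug5 (a joint): How far plug 5 is pressed in, m: 0 = standing 5 mm proud, 0.004 = fully down at a hard stop. It needs about 1.5 N downward, has no spring and stays where it is left; a fingertip sliding level over it 1 mm above the plate also rides it down.
- marker: Black and white marker pen, 17 x 132 x 17 mm, loose on the board beside the plate; a bystander. Origin at the centre of its underside, y along it.
- tape_roll: Black roll of insulating tape, 65 mm across, 19 mm high, lying loose on the plate itself, inside the curve of the row, its rim at least 40 mm from the row's centre line; a bystander. Origin at the centre of its underside.
- wrench_2: Combination wrench, 26 x 168 x 11 mm, loose on the board beside the plate; a bystander. Origin at the centre of its underside, y along it.

How it is judged:
On the way, in this order (a step that is already met when the one before it is completed fails the run):
1. plug 1 goes down (over 3 of its 4 mm), before all the others (value of joint plug1 above 0.003 m), for 0.05 s.
2. plug 2 goes down (over 3 of its 4 mm) next, before those after it (value of joint plug2 above 0.003 m), for 0.05 s.
3. plug 3 goes down (over 3 of its 4 mm) next, before those after it (value of joint plug3 above 0.003 m), for 0.05 s.
4. plug 4 goes down (over 3 of its 4 mm) next, before those after it (value of joint plug4 above 0.003 m), for 0.05 s.
5. plug 5 goes down (over 3 of its 4 mm) next, before those after it (value of joint plug5 above 0.003 m), for 0.05 s.
At the end, for the whole second after the job is handed in: All five plugs are pressed at least 3 of their 4 mm down; the plate lies flat and at rest within 15 mm of its start (its green end within 20 mm); marker, tape roll and wrench are within 20 mm of where they were (value of joint each of plug1, plug2, plug3, plug4, plug5 above 0.003 m and distance of cover from where it was at the start of the episode below 0.015 m and distance of each of green_dot, marker, tape_roll, wrench_2 from where it was at the start of the episode below 0.02 m and angle between cover's own z axis and vertical below 0.05 rad and linear speed of cover below 0.02 m/s); the robot touches nothing.
It fails at once if the fingertips lift more than about 5 cm off the plate between the first plug and the last ((value of joint plug1 above 0.003 m and not (value of joint plug5 above 0.003 m)) and z of the grasp point in the frame of cover above 0.09 m).
It fails at once if the fingers stray more than 45 mm sideways from the curved row between the first plug and the last ((value of joint plug1 above 0.003 m and not (value of joint plug5 above 0.003 m)) and (horizontal distance between the grasp point and row_centre below 0.115 m or horizontal distance between the grasp point and row_centre above 0.205 m)).
It fails at once if the plate or its plugs are pressed with more than 40 N (contact force between the fingers and cover above 40 N).
It fails at once if the plate is shifted more than 20 mm or lifted or tipped (distance of cover from where it was at the start of the episode above 0.02 m or distance of green_dot from where it was at the start of the episode above 0.025 m or height (world z) of cover above 0.084 m or angle between cover's own z axis and vertical above 0.08 rad).
It fails at once if the marker, the tape roll or the wrench is moved or lifted more than 20 mm (distance of any of marker, tape_roll, wrench_2 from where it was at the start of the episode above 0.02 m).
It also fails if it takes over 45 s, if anything falls off the work surface, if the arm or the gripper's body presses on something with over 40 N, if the wrist force passes 120 N, or if a joint passes its speed limit or range.

ROBOT

A 6-joint arm with a two-finger parallel gripper is mounted at the origin on a cart in front of the work surface, level with it; the furniture and walls round the work are solid. World frame = base frame: x ahead of the robot, y to its left, z up, the work surface at z = 0. Lengths are in m, angles in rad, forces in N, time in s.
With the tool pointing down it reaches from about 0.375 to 0.9 m from the base axis. Payload 3.1 kg.
Tool frame: the origin (TCP) lies between the finger pads; the fingertips stand 25 mm ahead of it and the grasp point (between the pads) lies 6 mm ahead of it; x points along the fingers, y is the direction in which the jaws open and shut, and the axes are right-handed (so a half turn about x gives the same grasp; the last joint's range is limited). The gripper opens to 85 mm and grips with 20 to 120 N. Pads are 22 mm wide; open, the fingers measure 114 mm over their backs; the gripper's body (76 mm by 85 mm) begins 54 mm behind the grasp point. The pads swing forward as they close: fully open they stand 13 mm farther back than shut.
Start: joints at [-1.526, 0.527, 1.433, -0, 1.181, -0.178], TCP at [0.138, -0.61, 0.256] pointing down, gripper open.
Joint ranges: [-3.08, 3.08], [-0.75, 2.2], [0.22, 2.44], [-1.43, 4.57], [0, 2.65], [-2.85, 2.85]. Speed limits (rad/s): [2.79, 2.79, 3.14, 3.14, 3.14, 3.14].

INTERFACE

Orientations are given as a unit quaternion [x, y, z, w].
In Python, from station import manip, viewer, workorder gives the robot as it stands.
- The arm moves only by the shell command python3 -m crank 'ROWS' [FORCE]. ROWS is JSON, one flat list of numbers, 5 for each row, row after row: the opening, from 0 (shut) to 1 (fully open), then the shift along the world's x, y, z in mm, then the turn about the world's z in rad. A call has 1 to 10 rows; each row is the pose to reach, as a shift and turn from the pose commanded when the call began; what a row does not reach only later rows make up. A row lasts 1/8 s, in which the tool goes at most 62.5 mm and 10.7 degrees, less where a joint would pass 70% of its speed; a pose out of reach is approached as far as the arm can. A call with a gripper value outside its range is refused whole. The fingers move at their own pace and stop on an object; FORCE is the grip in N (left out, the last holds). Time passes only in rows, so rows that repeat a pose let the fingers close. It gives the time, the measured TCP pose, the force and the opening at its end, in the units of the state.
- manip.sense(): the state, without advancing time (a new reading comes with each control period).
- viewer.snapshot(name): name is "scene" or "top" or "wrist"; returns a dict with "img" (384x512x3 uint8, red, green, blue), "range_z" (384x512 float32, m along the optical axis (not along the pixel's ray), 0 where there is no reading), "fx", "fy", "cx", "cy" (pixels), "origin" and "attitude" of the camera in the world. Camera axes: x right, y down, z forward; pixel columns grow to the right and rows downward; lengths in m; the calibration is good to about 2 mm. A picture is of the moment at which its call begins.
- workorder.sign_off(): hands the job in, once; it reports no verdict.
The state is a dict: "t": time; "q": joint angles; "qd": joint speeds; "tau": joint torques, N m; "tcp_pos": TCP position; "tool_rot": TCP orientation; "force": force on the tool from outside, world axes, zero at the start; "ft_torque": the same for the moment, N m; "finger_gap": opening from 0.0 (shut) to 1.0 (fully open).
Only numpy, scipy, OpenCV 4.12 (cv2) and the standard library are available. Lean on these libraries where they do the work, as an engineer would, in place of code of your own. Each camera call takes 0.05 s, during which the arm holds its last target.

## Working session

There is one attempt and no reset: what is moved stays moved. The work goes in short steps, Python scripts to look and compute and a shell command to move; the robot and the scene stay as the last step left them, time stands still between calls to the robot, and variables do not carry over. Pictures are saved under pics/ and viewed, and the job is handed in when it is done.

```bash
ls; mkdir -p pics; python3 - <<'E'
from station import manip, viewer
import cv2,numpy as np
print(manip.sense())
for n in ["scene","top","wrist"]:
    s=viewer.snapshot(n); np.savez(f"pics/{n}0.npz",**s)
    cv2.imwrite(f"pics/{n}0.png",cv2.cvtColor(s["img"],cv2.COLOR_RGB2BGR)); print(n,s["origin"],s["attitude"],s["fx"],s["fy"],s["cx"],s["cy"])
E
```

```text
pics
{'t': 0.0, 'q': array([-1.52652230e+00,  5.28469012e-01,  1.43392137e+00,  4.37041424e-05,
        1.18138465e+00, -1.78468354e-01]), 'qd': array([-0.00129005,  0.00157201, -0.00027082, -0.00030591, -0.00015463,
        0.00040878]), 'tau': array([-1.70086911e-03, -4.42354524e+01, -1.78026956e+01, -2.67204405e-04,
        8.50843498e-03, -1.19983733e-05]), 'tcp_pos': array([ 0.13809461, -0.6088696 ,  0.25532574]), 'tool_rot': array([ 0.70279222,  0.07935163, -0.70266024,  0.07781384]), 'force': array([-1.15486768, -0.2025628 , -0.42072283]), 'ft_torque': array([0.01488793, 0.02804773, 0.00926722]), 'finger_gap': 0.9999421223524493}
scene [0.01482976 0.50197956 0.70951534] [-0.4536713   0.79552422 -0.34487111  0.20588218] 458.3632468049098 458.3632468049098 255.64594116532064 196.64958318171225
top [0.35664557 0.14392192 1.02283193] [ 0.70707191 -0.69549121  0.08822415 -0.09250837] 432.21920215864225 432.21920215864225 257.0369897143653 185.89554351727537
wrist [ 0.21158977 -0.59278659  0.37265642] [ 0.77308746 -0.61701744 -0.0925024   0.11431786] 285.67490344067335 285.67490344067335 258.8728831365065 189.4479561401829
```

View pics/scene0.png

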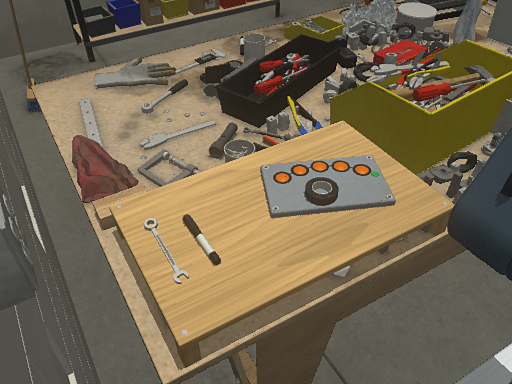

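View pics/top0.png

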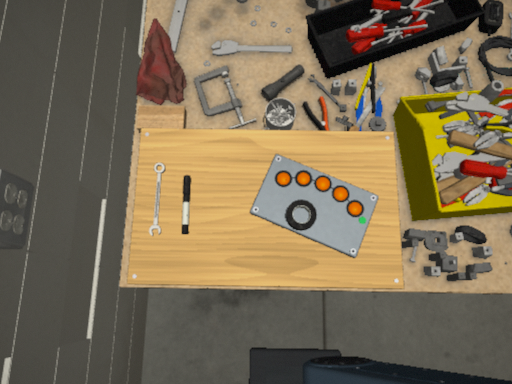

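View pics/wrist0.png

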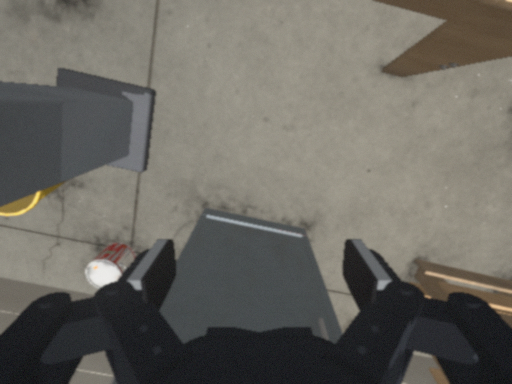

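The plate lies with its green dot at about (361,219) in the top view, and the plugs run left and up to (283,178). The tape is at (301,214), the pen and wrench are far left, and the bin is at the right edge. Next I measure.

```bash
cat > h.py <<'E'
import numpy as np,cv2
from scipy.spatial.transform import Rotation as R
def ray(s,u,v):
    d=np.array([(u-s["cx"])/s["fx"],(v-s["cy"])/s["fy"],1.]); return s["origin"],R.from_quat(s["attitude"]).as_matrix()@d
def onplane(s,u,v,z):
    o,d=ray(s,u,v); return o+d*(z-o[2])/d[2]
def blobs(s,lo,hi,amin):
    h=cv2.cvtColor(np.asarray(s["img"]),cv2.COLOR_RGB2HSV)
    m=cv2.inRange(h,lo,hi); n,l,st,c=cv2.connectedComponentsWithStats(m)
    return [(c[i],st[i][4]) for i in range(1,n) if st[i][4]>=amin]
def meas(s,box):
    u0,v0,u1,v1=box; out={}
    for nm,lo,hi,z,am in [("green",(50,120,60),(80,255,255),.091,12),("orange",(5,150,120),(18,255,255),.0945,40)]:
        for c,a in blobs(s,lo,hi,am):
            if u0<c[0]<u1 and v0<c[1]<v1:
                u,v=c; rz=s["range_z"][int(round(v)),int(round(u))]
                o,d=ray(s,u,v); p=onplane(s,u,v,z)
                print(nm,np.round(c,1),a,"plane",np.round(p*1000,1),"depth",np.round((o+d*rz)*1000,1)); out.setdefault(nm,[]).append(p)
    return out
E
python3 - <<'E'
from h import *
for n,b in [("top",(240,145,385,260)),("scene",(255,145,400,225))]:
    s=dict(np.load(f"pics/{n}0.npz")); print(n); o=meas(s,b)
    g=o["green"][0]; P=sorted(o["orange"],key=lambda p:np.hypot(*(p-g)[:2])); P=np.array(P)
    print("gaps",np.linalg.norm(np.diff(P[:,:2],axis=0),axis=1)*1e3, np.linalg.norm(P[0,:2]-g[:2]))
    A=np.c_[2*P[:,:2],np.ones(5)]; x=np.linalg.lstsq(A,(P[:,:2]**2).sum(1),rcond=None)[0]
    print("circ",x[:2],np.sqrt(x[2]+x[0]**2+x[1]**2))
s=dict(np.load("pics/top0.npz"))
for u,v in [(134,130),(398,133),(402,287),(130,286)]: print("board corner",onplane(s,u,v,.076))
print("bin", [np.round(onplane(s,u,v,.235),3) for u,v in [(396,97),(413,219)]])
print("tape",onplane(s,301,214,.11))
E
```

```text
top
green [362.  219.9] 36 plane [527.7 -78.6  91. ] depth [527.  -77.6  95. ]
orange [282.9 178.3] 133 plane [618.4  94.3  94.5] depth [618.4  94.3  94.5]
orange [303.1 178.1] 126 plane [619.4  49.2  94.5] depth [619.3  49.3  94.9]
orange [322.5 183.1] 147 plane [608.6   6.4  94.5] depth [608.4   6.5  95.4]
orange [340.4 193.4] 151 plane [585.6 -32.6  94.5] depth [585.3 -32.4  95.7]
orange [354.7 208.1] 143 plane [553.1 -62.8  94.5] depth [553.5 -63.3  92.5]
gaps [44.38899069 45.27771152 44.16067562 45.02739981] 0.029897679278114896
circ [0.46166972 0.06713951] 0.15896749503770968
scene
green [375.1 173.8] 26 plane [531.3 -78.1  91. ] depth [528.8 -75.3  94. ]
orange [319.3 165.9] 98 plane [609.8   8.7  94.5] depth [606.7  11.2  97.7]
orange [340.4 165.9] 101 plane [586.5 -29.7  94.5] depth [585.7 -28.9  95.3]
orange [299.5 169.7] 83 plane [621.2  51.8  94.5] depth [619.8  52.8  95.9]
orange [361.5 169.5] 91 plane [554.  -60.1  94.5] depth [552.9 -58.9  95.7]
orange [281.9 177.2] 96 plane [619.7  96.7  94.5] depth [616.9  98.5  97.3]
gaps [44.47757377 44.8849095  44.5987873  44.88161668] 0.02900130658483033
circ [0.46433947 0.06982906] 0.15773473575781186
board corner [0.73569268 0.44288072 0.076     ]
board corner [ 0.73773131 -0.17529507  0.076     ]
board corner [ 0.38694903 -0.1608304   0.076     ]
board corner [0.37921321 0.41958883 0.076     ]
bin [array([ 0.75 , -0.123,  0.235]), array([ 0.505, -0.138,  0.235])]
tape [0.53498145 0.05617908 0.11      ]
```

Both views agree within about 3 mm on plug spacing (44–45 mm), radius (158–159 mm), dot to plug 1 (29–30 mm) and heights (~95 mm). The plug means in mm are p1 (553.5,-61.5), p2 (586,-31), p3 (609,7.5), p4 (620,50.5) and p5 (619,95.5). I'll rise, close and travel on the robot side of the bin.

```bash
python3 -m crank '[0,0,0,50,0, 0,10,20,90,0, 0,40,65,110,0, 0,70,110,110,0, 0,98,155,110,0, 0,126,200,110,0, 0,150,240,110,0, 0,175,280,110,0, 0,200,320,110,0, 0,200,320,110,0]' 20; python3 - <<'E'
from station import viewer
from h import *
for n in ["top","wrist"]:
    s=viewer.snapshot(n); np.savez(f"pics/{n}1.npz",**s)
    cv2.imwrite(f"pics/{n}1.png",cv2.cvtColor(s["img"],cv2.COLOR_RGB2BGR)); 
E
```

```text
t: 1.4
tcp_pos: [0.3389, -0.2866, 0.3662]
tool_rot: [-0.703, -0.081, 0.703, -0.08]
force: [0.7, -0.4, -0.5]
finger_gap: 0.001
```

View pics/top1.png

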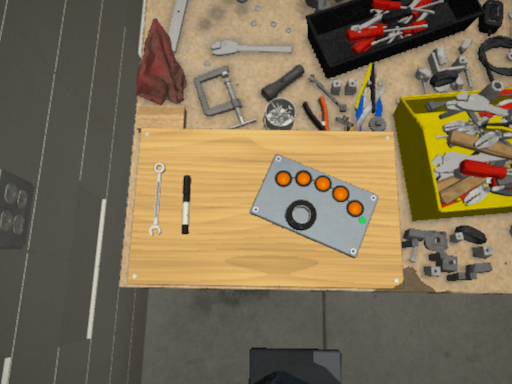

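View pics/wrist1.png

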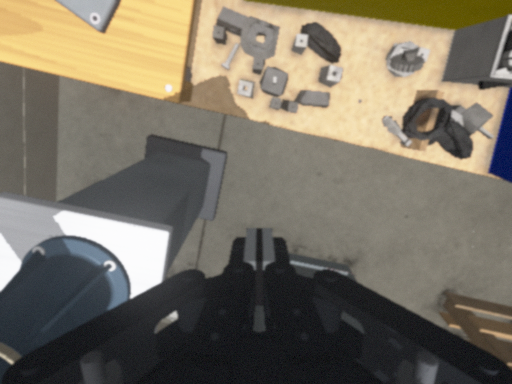

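The wrist view shows a clear path past the bin and the gripper shut. I'll go on, high, to above plug 1, then down beside the bin.

```bash
python3 - <<'E'
from h import *
s=dict(np.load("pics/top1.npz"))
for v in (100,130,160,190,210):
    for u in range(390,425,2):
        o,d=ray(s,u,v); p=o+d*s["range_z"][v,u]
        if p[2]>.2: print(np.round(p,3)); break
E
python3 -m crank '[0,30,32,0,0, 0,62,65,0,0, 0,95,100,0,0, 0,127,135,0,0, 0,160,168,0,0, 0,190,200,0,0, 0,214,227,0,0, 0,214,227,-50,0, 0,214,227,-100,0, 0,214,227,-100,0]'
```

```text
t: 2.75
tcp_pos: [0.5497, -0.0632, 0.2625]
tool_rot: [-0.7, -0.079, 0.706, -0.077]
force: [0.4, -0.2, -0.1]
finger_gap: 0.003
```

```bash
python3 - <<'E'
from station import viewer,manip
from h import *
s=dict(np.load("pics/top0.npz"))
for v in (100,150,200):
    print(v,[tuple(np.round((lambda o,d:o+d*s["range_z"][v,u])(*ray(s,u,v))[1:],3)) for u in range(394,426,3)])
w=viewer.snapshot("wrist"); cv2.imwrite("pics/wrist2.png",cv2.cvtColor(w["img"],cv2.COLOR_RGB2BGR))
w=viewer.snapshot("scene"); cv2.imwrite("pics/scene2.png",cv2.cvtColor(w["img"],cv2.COLOR_RGB2BGR))
st=manip.sense(); print(st["t"],st["tcp_pos"],st["force"],R.from_quat(st["tool_rot"]).as_matrix().round(3))
E
```

```text
100 [(np.float64(-0.197), np.float64(-0.001)), (np.float64(-0.205), np.float64(-0.002)), (np.float64(-0.185), np.float64(0.078)), (np.float64(-0.183), np.float64(0.102)), (np.float64(-0.199), np.float64(0.078)), (np.float64(-0.205), np.float64(0.081)), (np.float64(-0.213), np.float64(0.078)), (np.float64(-0.221), np.float64(0.076)), (np.float64(-0.23), np.float64(0.073)), (np.float64(-0.236), np.float64(0.075)), (np.float64(-0.244), np.float64(0.073))]
150 [(np.float64(-0.163), np.float64(0.076)), (np.float64(-0.196), np.float64(-0.002)), (np.float64(-0.201), np.float64(0.005)), (np.float64(-0.2), np.float64(0.029)), (np.float64(-0.2), np.float64(0.052)), (np.float64(-0.199), np.float64(0.073)), (np.float64(-0.199), np.float64(0.091)), (np.float64(-0.198), np.float64(0.113)), (np.float64(-0.199), np.float64(0.129)), (np.float64(-0.198), np.float64(0.146)), (np.float64(-0.196), np.float64(0.167))]
200 [(np.float64(-0.156), np.float64(0.076)), (np.float64(-0.163), np.float64(0.076)), (np.float64(-0.194), np.float64(0.0)), (np.float64(-0.201), np.float64(0.001)), (np.float64(-0.209), np.float64(0.001)), (np.float64(-0.213), np.float64(0.01)), (np.float64(-0.213), np.float64(0.028)), (np.float64(-0.213), np.float64(0.049)), (np.float64(-0.211), np.float64(0.071)), (np.float64(-0.211), np.float64(0.09)), (np.float64(-0.21), np.float64(0.11))]
2.85 [ 0.55298202 -0.06395688  0.26701988] [-0.00552825 -0.58717046  0.96412926] [[ 0.001  0.219 -0.976]
 [-0.    -0.976 -0.219]
 [-1.     0.001 -0.001]]
```

View pics/scene2.png

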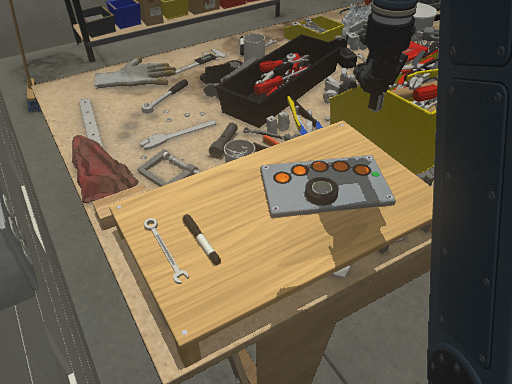

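View pics/wrist2.png

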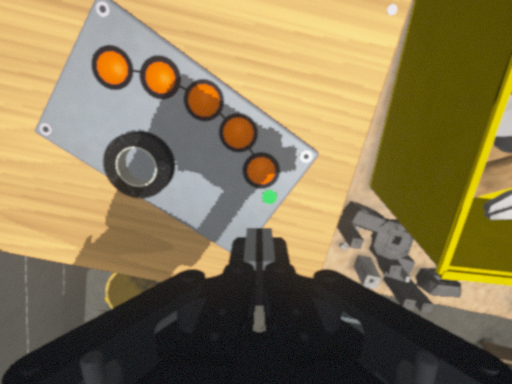

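The bin wall is at y ≈ -0.20, so there is plenty of room. The wrist view shows all five plugs (262,170 to 112,67) and the dot (269,197) undisturbed, with the arm over plug 1. I'll cross-check the positions in this view.

```bash
python3 - <<'E'
from station import viewer,manip
from h import *
s=viewer.snapshot("wrist")
h=cv2.cvtColor(s["img"],cv2.COLOR_RGB2HSV)
m=cv2.inRange(h,(3,150,60),(20,255,255)); n,l,st,c=cv2.connectedComponentsWithStats(m)
for i in range(1,n):
    if st[i][4]>300 and c[i][1]<190 and c[i][0]<300: 
        b=st[i]; print(np.round(c[i],1),b, np.round(onplane(s,*c[i],.0945)*1e3,1))
m=cv2.inRange(h,(50,120,60),(80,255,255)); n,l,st,c=cv2.connectedComponentsWithStats(m)
for i in range(1,n):
    if st[i][4]>50: print("green",np.round(onplane(s,*c[i],.091)*1e3,1))
print(manip.sense()["tcp_pos"],manip.sense()["force"])
E
```

```text
[112.5  73.1] [ 97  57  32  33 835] [622.2  92.7  94.5]
[159.6  82.7] [145  67  31  32 760] [623.4  48.4  94.5]
[202.1 105. ] [187  89  32  33 825] [612.3   5.6  94.5]
[236.  136.5] [221 121  31  32 757] [589.7 -32.5  94.5]
[258.5 173.4] [244 160  29  28 617] [557.5 -63.   94.5]
green [530.4 -78.1  91. ]
[ 0.55362046 -0.06398295  0.26807852] [-0.44743817  0.37791567 -0.12750837]
```

```bash
python3 -m crank '[0,0,0,-40,0, 0,0,0,-80,0, 0,0,0,-115,0, 0,0,0,-130,0, 0,0,0,-137,0, 0,0,0,-137,0, 0,0,0,-137,0]'; python3 -c "
from station import manip
s=manip.sense();print(s['tcp_pos'],s['force'])"
```

```text
t: 3.78
tcp_pos: [0.553, -0.0628, 0.1306]
tool_rot: [0.704, 0.078, -0.702, 0.079]
force: [0.4, -0.6, 0.4]
finger_gap: -0.0
[ 0.55304498 -0.0628038   0.13061042] [ 0.44584202 -0.64623934  0.37481959]
```

```bash
python3 -m crank '[0,0,0,-4,0, 0,0,0,-8,0, 0,0,0,-10,0, 0,0,0,-11,0, 0,0,0,-11,0]'; python3 -m crank '[0,0,0,-1,0, 0,0,0,-1,0]';python3 -m crank '[0,0,0,-1,0, 0,0,0,-1,0]'
```

```text
t: 4.4
tcp_pos: [0.5521, -0.0625, 0.1182]
tool_rot: [-0.703, -0.079, 0.703, -0.079]
force: [-0.5, 0.7, -0.4]
finger_gap: 0.005
t: 4.65
tcp_pos: [0.5521, -0.0625, 0.1173]
tool_rot: [-0.703, -0.079, 0.703, -0.079]
force: [0.7, 0.7, 1.1]
finger_gap: 0.001
t: 4.9
tcp_pos: [0.5521, -0.0625, 0.1167]
tool_rot: [0.703, 0.079, -0.703, 0.079]
force: [-0.8, 0.2, 3.6]
finger_gap: -0.001
```

```bash
python3 -m crank '[0,0,0,-0.5,0, 0,0,0,-0.5,0]'; python3 -c "
from station import manip
s=manip.sense();print(s['tcp_pos'],s['force'])"; python3 -m crank '[0,0,0,-0.5,0, 0,0,0,-0.5,0]'
```

```text
t: 5.15
tcp_pos: [0.5522, -0.0625, 0.1166]
tool_rot: [0.703, 0.079, -0.703, 0.079]
force: [-2.1, 0.4, 7.5]
finger_gap: -0.0
[ 0.55218137 -0.06253435  0.11660687] [-2.12643365  0.38755723  7.5013578 ]
t: 5.4
tcp_pos: [0.5522, -0.0626, 0.1165]
tool_rot: [0.703, 0.079, -0.703, 0.079]
force: [-2.6, 0.5, 10.4]
finger_gap: -0.004
```

Plug 1 hit its stop at tip z ≈ 0.0916, as expected (0.092), and the contact is soft at about 7 N/mm. I'll ease off a little and slide to plug 2.

```bash
python3 -m crank '[0,2,1,0.7,0, 0,7,5,0.7,0, 0,12,9,0.7,0, 0,17,12,0.7,0, 0,21,16,0.7,0, 0,25,20,0.7,0, 0,29,24,0.7,0, 0,32,28,0.7,0, 0,35,31,0.7,0, 0,35,31,0.7,0]'
```

```text
t: 6.65
tcp_pos: [0.5877, -0.0316, 0.1166]
tool_rot: [0.703, 0.078, -0.702, 0.079]
force: [-3.1, -1.9, 6.7]
finger_gap: -0.003
```

Plug 2 is at the stop height (TCP z 0.1166, 6.7 N). On to plug 3.

```bash
python3 -m crank '[0,3,5,0,0, 0,7,10,0,0, 0,10,15,0,0, 0,13,19,0,0, 0,15,24,0,0, 0,18,29,0,0, 0,20,33,0,0, 0,22,37,0,0, 0,23,39,0,0, 0,23,39,0,0]'
```

```text
t: 7.9
tcp_pos: [0.6108, 0.0077, 0.1166]
tool_rot: [0.703, 0.079, -0.702, 0.079]
force: [-1.2, -1.1, 7.9]
finger_gap: 0.002
```

Plug 3 is also at the stop. Next is plug 4.

```bash
python3 -m crank '[0,2,5,0,0, 0,4,10,0,0, 0,5,15,0,0, 0,7,20,0,0, 0,8,25,0,0, 0,9,30,0,0, 0,10,35,0,0, 0,11,40,0,0, 0,11,43,0,0, 0,11,43,0,0]'
```

```text
t: 9.15
tcp_pos: [0.6219, 0.0509, 0.1167]
tool_rot: [0.703, 0.079, -0.702, 0.079]
force: [0.2, -2.9, 7.3]
finger_gap: -0.001
```

```bash
python3 -m crank '[0,1,5,0,0, 0,1,10,0,0, 0,1,15,0,0, 0,1,20,0,0, 0,1,25,0,0, 0,1,30,0,0, 0,0,35,0,0, 0,0,40,0,0, 0,-1,45,0,0, 0,-1,45,0,0]'
```

```text
t: 10.4
tcp_pos: [0.6208, 0.0961, 0.1167]
tool_rot: [0.703, 0.079, -0.702, 0.079]
force: [0.8, -2.3, 7.0]
finger_gap: 0.006
```

Plug 5 is at the stop height too. I'll lift 40 mm, which stays within the limit, and check before clearing.

```bash
python3 -m crank '[0,0,0,10,0, 0,0,0,25,0, 0,0,0,40,0, 0,0,0,40,0]'; python3 - <<'E'
from station import viewer
from h import *
for n,b in [("top",(240,145,385,260)),("scene",(255,145,400,225))]:
    s=viewer.snapshot(n); np.savez(f"pics/{n}3.npz",**s); print(n); meas(s,b)
    im=cv2.cvtColor(s["img"],cv2.COLOR_RGB2BGR)
    cv2.imwrite(f"pics/{n}3.png",cv2.resize(im[130:280,130:430],None,fx=2.6,fy=2.6))
s=viewer.snapshot("wrist");cv2.imwrite("pics/wrist3.png",cv2.cvtColor(s["img"],cv2.COLOR_RGB2BGR))
E
```

```text
t: 10.9
tcp_pos: [0.6212, 0.0957, 0.1579]
tool_rot: [0.704, 0.079, -0.701, 0.079]
force: [1.1, -0.5, 0.0]
finger_gap: -0.001
top
scene
green [375.1 173.7] 27 plane [531.4 -78.4  91. ] depth [529.3 -76.1  93.5]
```

View pics/scene3.png

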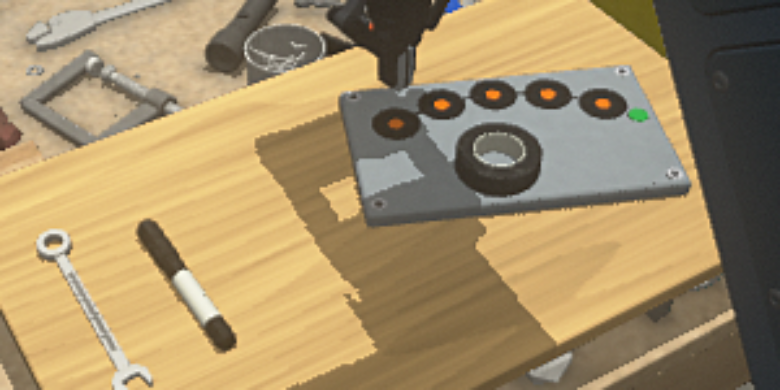

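View pics/wrist3.png

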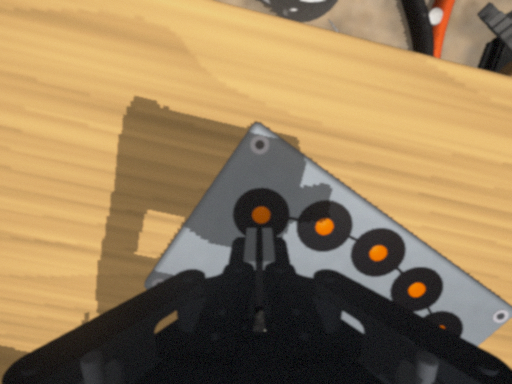

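All five plugs show the same small orange cap, so they are evenly seated. The dot is within 0.5 mm of its start, and the tape, pen and wrench look untouched. I'll clear upward and back, then do a final check.

```bash
python3 -m crank '[0,0,0,40,0, 0,0,0,80,0, 0,0,0,120,0, 0,-30,-10,140,0, 0,-70,-40,150,0, 0,-110,-80,150,0, 0,-140,-120,150,0, 0,-160,-150,150,0, 0,-160,-150,150,0, 0,-160,-150,150,0]'; python3 - <<'E'
from station import viewer,manip
from h import *
s=viewer.snapshot("scene"); a=dict(np.load("pics/scene0.npz"))
print(meas(s,(255,145,400,225)))
cv2.imwrite("pics/scene4.png",cv2.cvtColor(s["img"],cv2.COLOR_RGB2BGR))
x=manip.sense();print(x["tcp_pos"],x["force"],abs(x["qd"]).max())
E
```

```text
t: 12.3
tcp_pos: [0.4604, -0.0543, 0.3058]
tool_rot: [0.703, 0.079, -0.703, 0.078]
force: [-0.3, -0.1, 0.5]
finger_gap: -0.002
green [375.1 173.7] 27 plane [531.4 -78.4  91. ] depth [528.8 -75.5  94.1]
{'green': [array([ 0.53137229, -0.07835127,  0.091     ])]}
[ 0.46060577 -0.05401603  0.30584234] [-0.69355623  0.94705045  0.24732685] 0.012405884726875203
```

View pics/scene4.png

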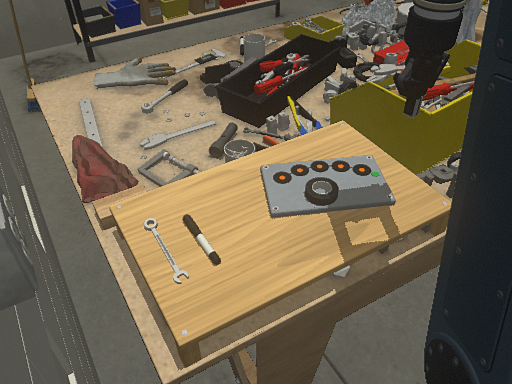

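The scene shows all five plugs down. The plate (dot at 375,174), tape (321,190), pen and wrench are where they were, and the arm is clear.

```bash
python3 -c "
from station import workorder
print(workorder.sign_off())"
```

```text
the job is handed in; nothing more can be done
None
```

I seated all five plugs, 1 to 5, in one continuous slide along the curve with the closed fingertips, then moved clear and handed the job in at about 12.4 s. The sign-off gives no verdict.

- **Plugs:** each one stopped at the same height (TCP z about 0.1166 m, tip about 0.0916 m, expected 0.092 m). In the last pictures all five show the same small orange cap.
- **Forces:** the upward force readings, taken at each stop, were 7–8 N, and about 10 N at most while pressing plug 1. The arm read no contact after clearing.
- **Plate and loose things:** the green dot moved less than 0.5 mm. The tape roll, marker and wrench look unmoved in the picture; I checked these by eye only.
- **Checks that disagreed or failed:**
  - The three cameras differed by up to about 5 mm on plug positions, so I used their mean.
  - My first bin estimate (edge at y about -0.13 m) was wrong. Depth readings put the wall at about -0.20 m, so there was ample clearance.
  - The colour-based position check no longer found the seated plugs, because their visible caps were too small, so I judged those by the stop heights and the pictures.
  - The top camera gave no numbers in the check after lifting, and I did not look at that picture.

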